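Rinse the pen meter and read the cup under the funnel

ROBOT

A 6-joint arm with a two-finger parallel gripper is mounted at the origin on the work surface. World frame = base frame: x ahead of the robot, y to its left, z up, the work surface at z = 0. Lengths are in mm, angles in rad, forces in N, time in s.
With the tool pointing down it reaches from about 400 to 925 mm from the base axis. Payload 12.5 kg.
Tool frame: the origin (TCP) lies midway between the tips of the shut fingers; the grasp point (between the pads) lies 19 mm behind it; z points along the fingers, y is the line along which they close (so a half turn about z gives the same grasp; the last joint's range is limited). The gripper opens to 95 mm and grips with 3 to 60 N. Pads are 20 mm wide; open, the fingers measure 119 mm over their backs; the gripper's body (75 mm by 180 mm) begins 59 mm behind the grasp point.
Start: joints at [-1.241, 0.491, 1.559, -0, 1.092, -0.106], TCP at [263.859, -566.591, 214.661] pointing down, gripper open.
Joint ranges: [-3.1, 3.1], [-0.84, 2.19], [0.05, 2.79], [-1.13, 4.28], [0.06, 2.93], [-2.69, 2.69]. Speed limits (rad/s): [2.22, 2.22, 2.79, 3.14, 3.14, 3.14].

INTERFACE

Orientations are given as [roll, pitch, yaw] about the fixed x, y, z axes, in that order (R = Rz(yaw) Ry(pitch) Rx(roll)).
In Python, from cell import state, read_camera, camera_info, env gives the robot as it stands.
- The arm moves only by the tool move_arm, never from a script. Its argument "commands" is a list of rows, each a list of 3 entries, a list of its own where there are three numbers: the shift along the world's x, y, z in cm, then the turn, a rotation vector about the world's x, y, z in degrees, then the opening, from 0 (shut) to 1 (fully open). A call has 1 to 10 rows; each row shifts and turns the commanded pose from where the row before left it; what a row does not reach is not made up. A row lasts 1/10 s, in which the tool goes at most 50 mm and 8.59 degrees, less where a joint would pass 70% of its speed; a pose out of reach is approached as far as the arm can. A call with a gripper value outside its range is refused whole. The fingers move at their own pace and stop on an object; the grip force is fixed at half the most. Time passes only in rows, so rows that do not move let the fingers close. It gives the time, the measured TCP pose, the force, the opening and the grip force at its end, in the units of the state.
- state(): the state, without advancing time (a new reading comes with each control period).
- read_camera(name): name is "scene" or "top" or "wrist"; returns the picture (420x560x3 uint8, blue, green, red); there is no depth.
- camera_info(name): a dict with "K" (3x3 intrinsics, pixels), "cam_to_world" (4x4, takes a point from camera to world coordinates). Camera axes: x right, y down, z forward; pixel columns grow to the right and rows downward; lengths in mm; the calibration is good to about 2 mm. A picture is of the moment at which its call begins: read the wrist's pose just before it. camera_info takes no time and is no camera call; for the wrist camera it gives the pose at the moment of the call.
- env.job_done(): hands the job in; it is judged then, once.
The state is a dict: "t": time; "joints": joint angles; "qvel": joint speeds; "tau": joint torques, N m; "eef_pos": TCP position; "tcp_rot": TCP orientation; "ft_force": force on the tool from outside, world axes, zero at the start; "moment": the same for the moment, N m; "opening": opening from 0.0 (shut) to 1.0 (fully open); "grip_force": force on a finger pad.
Only numpy, scipy, OpenCV 4.12 (cv2) and the standard library are available. Lean on these libraries where they do the work, as an engineer would, in place of code of your own. Each camera call takes 0.05 s, during which the arm holds its last target. There are 200 camera calls.

TASK

Take the flat-headed pen meter from its stand, rinse it by dipping its tip into the low steel cup, then dip the tip into the white cup under the funnel, each time at least 2 cm below the rim, and keep it in the white cup for a full second. Then hang the meter back upright in the slot it came from and let go. Be gentle: do not jab the cups or hit the funnel and its stand, do not shift or tip either cup, do not dip into any other vessel, and leave everything else where it is.

Things in the scene. Friction and masses are not known exactly. Their poses are not given: they have to be found in the camera images.
- meter: Pen meter hanging upright in one of the stand's 3 slots (varies). Flat grey plastic head, 18 (x) by 30 (y) by 62 mm tall; below it a steel shaft, diameter 10, length 120 mm. Origin: centre of the head's underside, on the shaft's axis; z up the axis: head z 0 to 62, shaft 0 to -120 mm. 50 to 90 g, balance point near the origin. Starts with the stand's yaw; the head's underside rests on the slot's edges.
- meter_tip (a point): Lower end of the meter's shaft, on its axis: (0, 0, -120 mm) in meter.
- pen_stand: Fixed aluminium stand, left or right of the robot; origin on the table under its middle slot. Top plate 8 mm thick, upper face at z = 160, x -28 to 36, y +-108 mm. Slots 18 mm wide, centred at y = -70, 0, 70 mm, open to its front (-x, roughly towards the robot), ending at x = 16 mm; instruments hang at x = 0. Columns at y = +-102 mm; base x -40 to 60, y +-110 mm, 12 mm thick.
- rinse_cup: Rinse cup: low, loose, open stainless-steel cup, 50 mm high, 68 mm across the rim, 60 mm across the foot, wall 3 mm, inner floor 4 mm up. Origin: centre of its underside, z up. One of three vessels in a row in the middle of the table; its place in the row varies. About 200 g.
- sample_cup: Sample cup: loose, open white plastic beaker, 70 mm high, 64 mm outside diameter at the rim, wall 3 mm, inner floor 4 mm up, standing on the funnel stand's base (underside at z = 8 mm) under the funnel, up to 8 mm off the funnel's axis. Origin: centre of its underside, z up. 90 to 160 g.
- funnel_stand: Fixed retort stand with a white funnel, on the side without the pen stand. Origin on the table under the funnel's upright axis. Base x -45 to 135, y +-50 mm, 8 mm thick. Rod, diameter 12 mm, at x = 110 mm, to z = 400 mm; 30 mm clamp block on it and 8 mm bar along x to the funnel, both at z = 168 mm. The side away from the rod (-x, roughly towards the robot) is open.
- spout_end (a point): Lower end of the funnel's spout, on its axis, at z = 95 mm. Spout: outer radius 4.5 mm here, 6 mm at z = 140 mm; above that the cone widens to an outer radius of 40 mm at its rim, z = 185 mm.
- wash_bottle: Loose bystander, leave alone: closed upright clear plastic bottle, 66 mm in diameter, 190 mm high, origin under its centre; stands to one side of the funnel stand.
- stone_cube: Loose bystander, leave alone: grey concrete test cube, 70 mm, origin under its centre; stands on the other side of the funnel stand.
- glass_beaker: Loose bystander, leave alone: empty glass beaker, 85 mm high, 68 mm across, origin under its centre, in the middle row.
- mortar: Loose bystander, leave alone: white ceramic mortar, 55 mm high, 72 mm across the rim, thick-walled, origin under its centre, in the middle row.
- pipette: Loose bystander, leave alone: white pipette hanging in another slot of the pen stand: round head 26 mm in diameter, 56 mm tall, shaft 130 mm; origin at the head's underside.
- thermometer: Loose bystander, leave alone: dial thermometer hanging in the remaining slot: round steel head 40 mm in diameter, 24 mm tall, shaft 120 mm; origin at the head's underside.
Things that resemble listed ones, but are neither listed nor needed, are in the scene too. What is shaped like the meter but purple or red is not meant.

How it is judged (in metres and radians):
On the way, in this order (a step that is already met when the one before it is completed fails the run):
1. the meter's tip is dipped in the steel rinse cup, at least 2 cm below its rim (horizontal distance between meter_tip and rinse_cup below 0.031 m and z of meter_tip in the frame of rinse_cup between 0 and 0.03 m), for 0.2 s.
2. then the tip is kept in the white cup under the funnel, at least 2 cm below its rim, for a full second (horizontal distance between meter_tip and sample_cup below 0.029 m and z of meter_tip in the frame of sample_cup between 0 and 0.05 m), for 0.95 s.
At the end, for the whole second after the job is handed in: The meter hangs at rest and upright (within 7 degrees) in its old slot, within 20 mm of where it hung; the white cup stands upright within 15 mm of its old place, the steel cup within 20 mm of its own (distance of each of meter, rinse_cup from where it was at the start of the episode below 0.02 m and angle between meter's own z axis and vertical below 0.12 rad and linear speed of meter below 0.02 m/s and angle between sample_cup's own z axis and vertical below 0.1 rad and distance of sample_cup from where it was at the start of the episode below 0.015 m); the robot touches nothing.
It fails at once if the funnel or its stand is hit (over 5 N) (contact force between funnel_stand and the arm above 5 N or contact force between funnel_stand and the fingers above 5 N or contact force between funnel_stand and meter above 5 N).
It fails at once if a cup is jabbed with the meter (over 8 N) (contact force between meter and sample_cup above 8 N or contact force between meter and rinse_cup above 8 N).
It fails at once if the white cup is shifted (15 mm) or tipped, or the steel cup is shifted (20 mm) or tipped (distance of sample_cup from where it was at the start of the episode above 0.015 m or angle between any of sample_cup, rinse_cup's own z axis and vertical above 0.2 rad or distance of rinse_cup from where it was at the start of the episode above 0.02 m).
It fails at once if the tip is dipped in the glass beaker or the mortar ((horizontal distance between meter_tip and glass_beaker below 0.03 m and z of meter_tip in the frame of glass_beaker between 0 and 0.08 m) or (horizontal distance between meter_tip and mortar below 0.03 m and z of meter_tip in the frame of mortar between 0 and 0.05 m)).
It fails at once if a bystander (wash bottle, cube, glass beaker, mortar, pipette or thermometer) is moved over 20 mm (distance of any of wash_bottle, stone_cube, glass_beaker, mortar, pipette, thermometer from where it was at the start of the episode above 0.02 m).
It also fails if it takes over 67 s, if anything falls off the work surface, if the arm or the gripper's body presses on something with over 40 N, if the wrist force passes 120 N, or if a joint passes its speed limit or range.

## Working session

There is one attempt and no reset: what is moved stays moved. The work goes in short steps, Python scripts to look and compute and a tool call to move; the robot and the scene stay as the last step left them, time stands still between calls to the robot, and variables do not carry over. Pictures are saved under pics/ and viewed, at most 14 in all, crops included, and the job is handed in when it is done.

Besides the shell and the picture viewer there is one more tool, called after "Emit:" in YAML: its name, and indented under it one key for each argument. move_arm: Moves the arm, as the interface text tells. Its arguments: {"type":"object","properties":{"commands":{"type":"array"}},"required":["commands"]}

```bash
mkdir -p pics; ls; python3 - <<'E'
from cell import *
import cv2,numpy as np
for n in("scene","top"):
    cv2.imwrite(f"pics/{n}0.png",read_camera(n)); c=camera_info(n); print(n,np.round(c["K"],1).tolist(),np.round(c["cam_to_world"],3).tolist())
print(state())
E
```

```text
pics
scene [[432.8, 0.0, 277.2], [0.0, 432.8, 209.8], [0.0, 0.0, 1.0]] [[0.695, 0.621, -0.363, 898.705], [0.719, -0.6, 0.351, -334.106], [0.0, -0.504, -0.864, 961.295], [0.0, 0.0, 0.0, 1.0]]
top [[441.5, 0.0, 282.3], [0.0, 441.5, 210.2], [0.0, 0.0, 1.0]] [[-0.009, -0.999, 0.042, 473.805], [-1.0, 0.01, 0.02, -8.163], [-0.02, -0.042, -0.999, 1361.259], [0.0, 0.0, 0.0, 1.0]]
{'t': 0.1, 'joints': array([-1.24057872e+00,  4.91507970e-01,  1.55940143e+00, -2.78437544e-05,
        1.09168925e+00, -1.05615107e-01]), 'qvel': array([ 5.70120489e-05, -2.97043143e-03, -2.03537889e-03,  2.37313363e-04,
       -5.06372049e-04, -1.96365086e-04]), 'tau': array([ 2.30036072e-03, -6.13624835e+01, -2.58606005e+01,  6.93890266e-02,
        4.70309809e-02, -5.72008412e-05]), 'eef_pos': array([ 263.78794043, -566.36330295,  214.11033339]), 'tcp_rot': array([-3.14058966e+00, -8.14925816e-05,  4.35845525e-01]), 'ft_force': array([-0.48766295, -0.89364904, -0.47891286]), 'moment': array([ 0.02652056,  0.01034472, -0.01143041]), 'grip_force': 0.0, 'opening': 0.9999902253437009}
```

View pics/scene0.png

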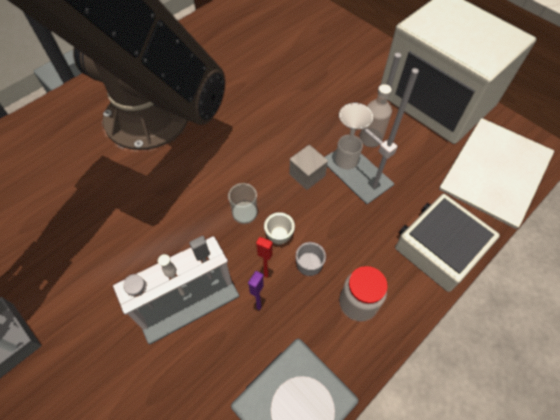

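View pics/top0.png

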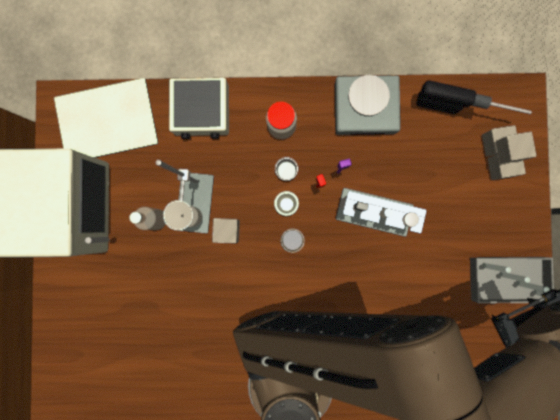

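Candidates for the meter are the grey flat head in the stand (scene 200,248 / top 362,207), the red one (264,250) and the purple one (257,285). The last two are excluded by colour. In the vessel row, the glass beaker is at scene (243,203), the white mortar at (279,229) and the steel cup at (311,260). I'll check these close up.

```bash
python3 - <<'E'
import cv2,numpy as np
s=cv2.imread("pics/scene0.png");t=cv2.imread("pics/top0.png")
def c(i,x,y,w,h,W,H): return cv2.resize(i[y:y+h,x:x+w],(W,H),interpolation=cv2.INTER_CUBIC)
cv2.imwrite("pics/c1.png",c(s,110,180,240,180,800,600))
a=c(t,120,150,133,100,800,600)[:600]; 
top=np.hstack([c(t,130,155,100,100,400,400),c(t,335,180,100,100,400,400)])
bot=np.hstack([c(t,260,150,80,40,400,200),c(t,260,185,80,40,400,200)])
cv2.imwrite("pics/c2.png",np.vstack([top,bot]))
cv2.imwrite("pics/c3.png",c(s,290,60,120,150,480,600))
E
```

```text
(no output)
```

View pics/c1.png

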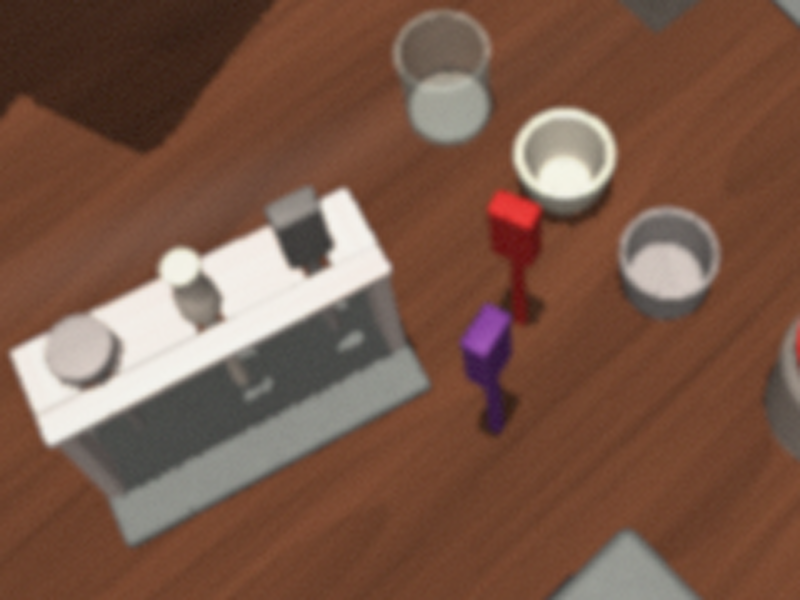

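View pics/c2.png

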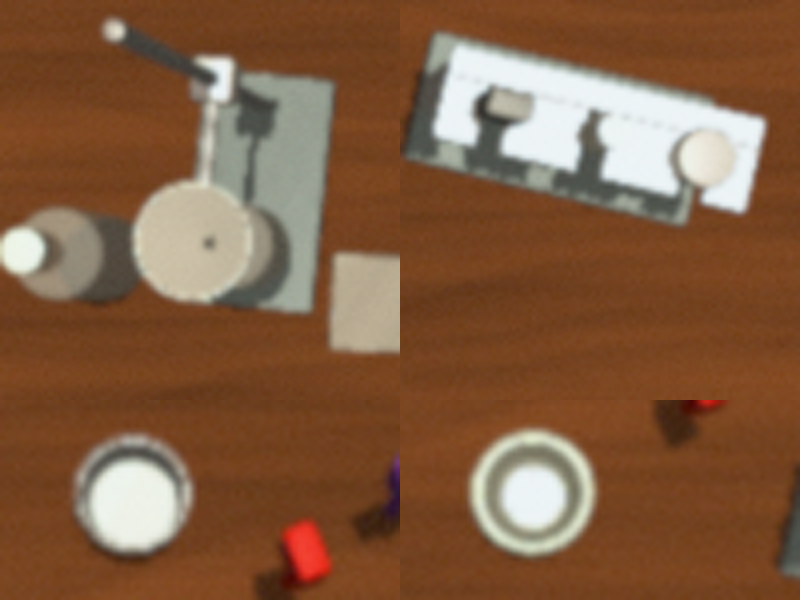

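View pics/c3.png

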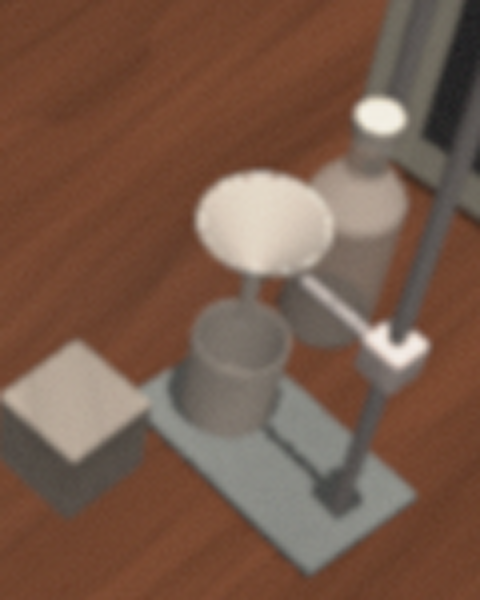

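The picture shows the flat grey meter in the stand's left (+y) slot at c1 (300,225), and the pipette and thermometer in the others. The steel cup is the farthest vessel of the row at c1 (668,262). The sample cup stands under the funnel at c3 (233,370). Next I turn these pixels into positions.

```bash
cat > h.py <<'E'
import numpy as np,cv2
from cell import *
C={n:camera_info(n) for n in("scene","top")}
def ray(ci,u,v,z):
    M=np.array(ci["cam_to_world"]);d=M[:3,:3]@np.linalg.solve(np.array(ci["K"]),[u,v,1.]);o=M[:3,3]
    return (o+d*(z-o[2])/d[2])[:2]
def proj(ci,P):
    M=np.linalg.inv(np.array(ci["cam_to_world"]));P=np.atleast_2d(P)
    q=(M[:3,:3]@P.T).T+M[:3,3];q=q@np.array(ci["K"]).T
    return q[:,:2]/q[:,2:]
E
python3 - <<'E'
from h import *
T=lambda x,y,z,ox,oy,s:np.round(ray(C["top"],ox+x/s,oy+y/s,z),1)
st=lambda x,y,z:T(x-400,y,z,335,180,4)
S1=lambda x,y,z:np.round(ray(C["scene"],110+x*.3,180+y*.3,z),1)
S3=lambda x,y,z:np.round(ray(C["scene"],290+x*.25,60+y*.25,z),1)
print("plate top", st(455,43,160),st(433,135,160),st(766,118,160),st(747,212,160))
print("plate scene front", S1(12,353,160),S1(347,188,160),"rear",S1(385,248,160))
print("meter top", st(508,100,222),"scene",S1(295,207,222))
print("steel top", T(133,495-400,50,260,150,5),"floor",T(134,503-400,4,260,150,5),"scene",S1(668,255,50),S1(664,270,4))
print("mortar top", T(533-400,493-400,55,260,185,5),"scene",S1(565,158,55))
f=lambda x,y,z:T(x,y,z,130,155,4)
print("funnel rim", f(194,240,185),"hole",f(209,243,140),"scene",S3(264,225,185))
print("rod top", f(114,30,400),"clamp",f(214,78,183),S3(398,342,183))
print("base c", f(333,80,8),f(313,311,8),"scene",S3(413,495,8),S3(308,573,8),S3(145,400,8))
print("cup rim scene", S3(241,340,78))
print("bottle top", f(23,250,190),S3(380,117,190),"cube",f(333,254,70),f(330,350,70))
print("beaker",np.round(ray(C["top"],292,240,85),1))
E
```

```text
plate top [ 575.6 -165.9] [ 513.2 -150. ] [ 522.5 -374.9] [ 459.1 -360.7]
plate scene front [ 464.7 -356.8] [ 517.5 -147.2] rear [ 564.9 -156.7]
meter top [ 533.2 -191.2] scene [ 535.8 -190.7]
steel top [652.    3.6] floor [653.3   3.5] scene [658.3   4.4] [652.3  10.9]
mortar top [548.3   4.6] scene [556.8   4.1]
funnel rim [513.3 293.1] hole [512.6 294.1] scene [517.6 294.6]
rod top [622.2 282.4] clamp [622.3 280.2] [627.6 284. ]
base c [641.8 230.7] [463.8 246.5] scene [654.2 329. ] [645.  232.7] [478.2 258.8]
cup rim scene [519.4 295.5]
bottle top [507.6 406.6] [511.9 409.1] cube [505.9 220.1] [435.6 222.4]
beaker [441.3 -10.3]
```

Working estimates from these:
- Stand yaw is about −14°, with the meter near (533.5, −192).
- Steel cup is near (654, 5), funnel axis near (515, 294), and sample cup near (516, 295).

I'll move above the meter.

Emit:
move_arm:
  commands:
    - [[0,0,2.5],[0,0,7.8],0.6]
    - [[0,0,2.5],[0,0,7.8],0.6]
    - [[0,0,2.5],[0,0,7.8],0.6]
    - [[1.8,2.5,0],[0,0,7.8],0.6]
    - [[1.8,2.5,0],[0,0,7.8],0.6]
    - [[1.8,2.5,0],[0,0,7.8],0.6]
    - [[1.8,2.5,0],[0,0,7.8],0.6]
    - [[1.8,2.5,0],[0,0,7.8],0.6]
    - [[1.8,2.5,0],[0,0,7.8],0.6]
    - [[1.8,2.5,0],[0,0,7.8],0.6]

```text
t: 1.1
eef_pos: [390.4, -390.4, 289.4]
tcp_rot: [-3.141, -0.0, 1.803]
ft_force: [0.5, -0.1, -0.8]
opening: 0.603
grip_force: 0.0
```

Emit:
move_arm:
  commands:
    - [[1.8,2.5,0],[0,0,7.8],0.6]
    - [[1.8,2.5,0],[0,0,7.8],0.6]
    - [[1.8,2.5,0],[0,0,7.8],0.6]
    - [[1.8,2.5,0],[0,0,7.8],0.6]
    - [[1.8,2.5,0],[0,0,7.8],0.6]
    - [[1.8,2.5,0],[0,0,7.8],0.6]
    - [[1.8,2.5,0],[0,0,7.8],0.6]
    - [[1.8,2.5,0],[0,0,7.8],0.6]
    - [[0,0,0],[0,0,0],0.6]
    - [[0,0,0],[0,0,0],0.6]

```text
t: 2.1
eef_pos: [533.8, -191.3, 289.3]
tcp_rot: [3.142, -0.001, 2.886]
ft_force: [-0.7, -0.4, 1.0]
opening: 0.603
grip_force: 0.0
```

```bash
python3 - <<'E'
from h import *
s=state();print(s["t"],s["eef_pos"],s["tcp_rot"],s["joints"],s["opening"])
ci=camera_info("wrist");im=read_camera("wrist");cv2.imwrite("pics/w1.png",im)
import pickle;pickle.dump(ci,open("w1.pkl","wb"))
print(np.round(ci["cam_to_world"],3).tolist(),np.round(ci["K"],1).tolist())
E
```

```text
2.1 [ 533.82382906 -191.25407057  289.29834697] [ 3.14155299e+00 -7.56054971e-04  2.88582388e+00] [-4.60448114e-01  3.40139995e-01  1.60041020e+00 -1.23122976e-04
  1.20179080e+00 -1.77543120e+00] 0.602643862905308
[[0.254, 0.938, 0.234, 468.382], [0.967, -0.246, -0.062, -175.234], [-0.0, 0.242, -0.97, 459.143], [0.0, 0.0, 0.0, 1.0]] [[339.5, 0.0, 281.3], [0.0, 339.5, 207.2], [0.0, 0.0, 1.0]]
```

View pics/w1.png

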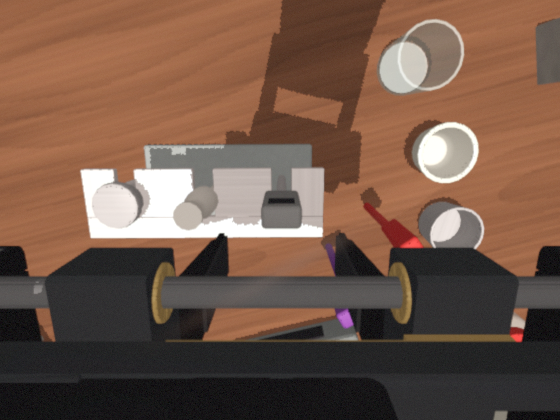

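The wrist view shows the meter head with its top face's rear edge at about (264–300, 227), the plate rear corners at (90,238) and (323,236), and the steel cup at (451,230). I'll refine the numbers from that.

```bash
python3 - <<'E'
from h import *
import pickle;w=pickle.load(open("w1.pkl","rb"))
r=lambda u,v,z:np.round(ray(w,u,v,z),1)
print("plate",r(90,238,160),r(323,236.5,160),r(324,168,160),r(84,170,160))
print("head rear edge",r(264.5,227.5,222),r(300.5,227,222), "front edge",r(264,208,222),r(300,208,222))
print("slot edges at plate front (meter slot)",r(271,168,160),r(292,168,160))
print("steel rim",r(451,230.5,50),"floor",r(459,226,4)); print("mortar",r(444,152,55),"beaker",r(431,54,85))
im=cv2.imread("pics/w1.png");cv2.imwrite("pics/w1c.png",cv2.resize(im[150:265,240:500],(780,345),interpolation=cv2.INTER_CUBIC))
E
```

```text
plate [ 524.2 -373.7] [ 577.7 -163.9] [ 515.8 -148.7] [ 463.7 -354.4]
head rear edge [ 537.4 -206.1] [ 543.7 -180.5] front edge [ 523.1 -202.5] [ 529.7 -177.4]
slot edges at plate front (meter slot) [ 503.9 -194. ] [ 508.6 -176.1]
steel rim [651.1  -1.5] floor [667.8  29.8]
mortar [549.9   1.7] beaker [441.7 -10.3]
```

View pics/w1c.png

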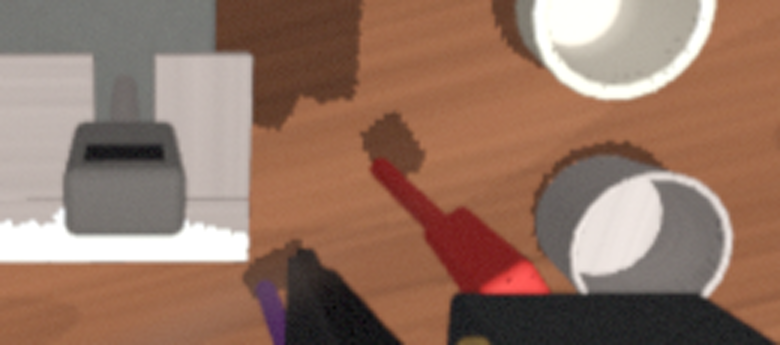

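Emit:
move_arm:
  commands:
    - [[0,0,-2],[0,0,0.4],0.6]
    - [[0,0,-2],[0,0,0],0.6]
    - [[0,0,-2],[0,0,0],0.6]
    - [[0,0,-2],[0,0,0],0.6]
    - [[0,0,-1.5],[0,0,0],0.6]
    - [[0,0,-1],[0,0,0],0.6]
    - [[0,0,-0.9],[0,0,0],0.6]
    - [[0,0,0],[0,0,0],0.6]
    - [[0,0,0],[0,0,0],0.5]
    - [[0,0,0],[0,0,0],0.4]

```text
t: 3.15
eef_pos: [534.1, -191.8, 176.3]
tcp_rot: [-3.141, 0.001, 2.893]
ft_force: [0.8, 0.1, -0.4]
opening: 0.485
grip_force: 0.0
```

Emit:
move_arm:
  commands:
    - [[0,0,0],[0,0,0],0.35]
    - [[0,0,0],[0,0,0],0.3]
    - [[0,0,0],[0,0,0],0.25]
    - [[0,0,0],[0,0,0],0.2]
    - [[0,0,0],[0,0,0],0.2]
    - [[0,0,0],[0,0,0],0.2]

```text
t: 3.75
eef_pos: [534.0, -191.6, 176.0]
tcp_rot: [3.142, 0.0, 2.893]
ft_force: [-0.3, 1.4, 5.4]
opening: 0.314
grip_force: 30.0
```

Emit:
move_arm:
  commands:
    - [[0,0,0.5],[0,0,0],0.2]
    - [[0,0,1],[0,0,0],0.2]
    - [[0,0,2],[0,0,0],0.2]
    - [[0,0,2],[0,0,0],0.2]
    - [[0,0,2],[0,0,0],0.2]
    - [[0,0,2],[0,0,0],0.2]
    - [[0,0,2],[0,0,0],0.2]
    - [[0,0,2],[0,0,0],0.2]
    - [[0,0,2.5],[0,0,0],0.2]
    - [[0,0,1],[0,0,0],0.2]

```text
t: 4.75
eef_pos: [534.1, -191.7, 348.3]
tcp_rot: [-3.141, 0.003, 2.893]
ft_force: [0.4, -0.6, -0.3]
opening: 0.314
grip_force: 30.0
```

```bash
python3 - <<'E'
from h import *
s=state();print(s["t"],s["eef_pos"],s["tcp_rot"],s["opening"],s["ft_force"])
import pickle
im=read_camera("wrist");im2=read_camera("scene")
cv2.imwrite("pics/w2.png",np.vstack([cv2.resize(im,(400,300)),cv2.resize(im2,(400,300))]))
cv2.imwrite("pics/w2s.png",im2);cv2.imwrite("pics/w2w.png",im)
E
```

```text
4.75 [ 534.13261763 -191.74385612  348.33329774] [-3.14095729  0.00316045  2.8932142 ] 0.3138513087321655 [ 0.36849442 -0.58891816 -0.33037845]
```

View pics/w2.png

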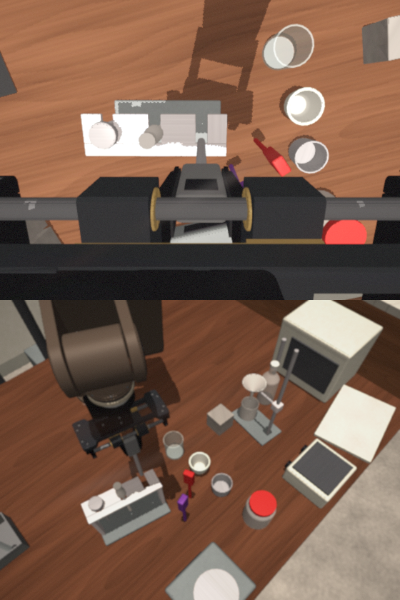

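Emit:
move_arm:
  commands:
    - [[2,3.3,0],[0,0,1.4],0.2]
    - [[2,3.3,0],[0,0,1.4],0.2]
    - [[2,3.3,0],[0,0,1.4],0.2]
    - [[2,3.3,0],[0,0,1.4],0.2]
    - [[2,3.2,0],[0,0,1.4],0.2]
    - [[2,3.2,0],[0,0,1.4],0.2]
    - [[0,0,0],[0,0,0],0.2]
    - [[0,0,-3],[0,0,0],0.2]
    - [[0,0,-3],[0,0,0],0.2]
    - [[0,0,-3],[0,0,0],0.2]

```text
t: 5.85
eef_pos: [653.1, 4.0, 253.5]
tcp_rot: [-3.141, -0.001, 3.04]
ft_force: [0.4, 0.3, -1.5]
opening: 0.315
grip_force: 30.0
```

```bash
python3 - <<'E'
from h import *
s=state();print(s["t"],s["eef_pos"],s["tcp_rot"],s["opening"],s["ft_force"],s["joints"])
ci=camera_info("wrist");im=read_camera("wrist")
p=s["eef_pos"];o=[(p[0],p[1],p[2]-136)]
print("tip px",proj(ci,o), "cup px at (654.5,4.5,50)",proj(ci,[654.5,4.5,50]))
t=np.linspace(0,2*np.pi,40);ring=np.c_[654.5+34*np.cos(t),4.5+34*np.sin(t),50+0*t]
cv2.polylines(im,[proj(ci,ring).round().astype(int)],True,(0,255,0),1)
u,v=proj(ci,o)[0].astype(int);cv2.circle(im,(u,v),3,(0,0,255),-1)
sc=read_camera("scene");cc=proj(C["scene"],ring).round().astype(int);cv2.polylines(sc,[cc],True,(0,255,0),1)
cv2.imwrite("pics/w3.png",np.vstack([cv2.resize(im,(700,525))[75:375],cv2.resize(sc[140:300,180:480],(700,300))]))
E
```

```text
5.85 [653.0676715    4.00502468 253.45771967] [-3.14148051e+00 -1.43153020e-03  3.03951158e+00] 0.31452759885026066 [ 0.44892687  0.26574372 -1.52925009] [-9.49033322e-02  4.99931777e-01  1.43422174e+00 -1.08921441e-04
  1.20887144e+00 -1.56358002e+00]
tip px [[282.6303063 197.9062674]] cup px at (654.5,4.5,50) [[282.98757802 186.09730954]]
```

View pics/w3.png

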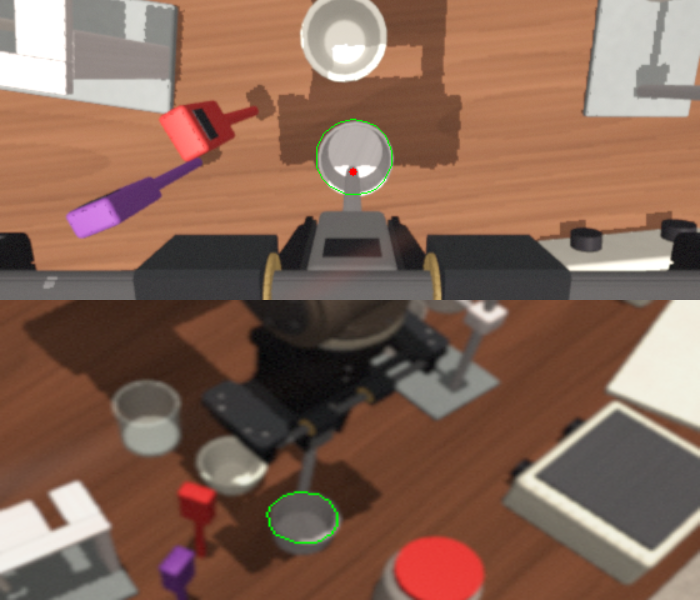

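The green overlay matches the steel cup's rim in both views, and the tip (red) is over its centre. I'll dip it.

Emit:
move_arm:
  commands:
    - [[0,0,-2],[0,0,0],0.2]
    - [[0,0,-2],[0,0,0],0.2]
    - [[0,0,-2],[0,0,0],0.2]
    - [[0,0,-1.5],[0,0,0],0.2]
    - [[0,0,-1.5],[0,0,0],0.2]
    - [[0,0,-0.7],[0,0,0],0.2]
    - [[0,0,0],[0,0,0],0.2]
    - [[0,0,0],[0,0,0],0.2]
    - [[0,0,0],[0,0,0],0.2]
    - [[0,0,0],[0,0,0],0.2]

```text
t: 6.95
eef_pos: [654.1, 4.4, 159.5]
tcp_rot: [3.142, 0.001, 3.04]
ft_force: [-0.2, 0.3, -1.1]
opening: 0.316
grip_force: 30.0
```

Emit:
move_arm:
  commands:
    - [[0,0,2],[0,0,0],0.2]
    - [[0,0,2.5],[0,0,0],0.2]
    - [[0,0,3],[0,0,0],0.2]
    - [[0,0,3],[0,0,0],0.2]
    - [[0,0,3],[0,0,0],0.2]
    - [[0,0,3],[0,0,0],0.2]
    - [[0,0,2],[0,0,0],0.2]
    - [[0,0,0],[0,0,0],0.2]

```text
t: 7.75
eef_pos: [654.4, 4.4, 347.0]
tcp_rot: [3.141, 0.005, 3.04]
ft_force: [-0.3, -0.7, -0.8]
opening: 0.314
grip_force: 30.0
```

```bash
python3 - <<'E'
from h import *
s=state();print(s["t"],s["eef_pos"],s["tcp_rot"],s["joints"])
E
```

```text
7.75 [654.41911572   4.41522416 346.99529354] [3.14144101 0.00548951 3.03993227] [-9.41681230e-02  4.41641391e-01  1.28993428e+00  1.12055204e-04
  1.40452649e+00 -1.56332273e+00]
```

Emit:
move_arm:
  commands:
    - [[-2.45,1.5,-0.5],[-0.27,-2.69,0],0.2]
    - [[-2.45,1.5,-0.5],[-0.27,-2.69,0],0.2]
    - [[-2.45,1.5,-0.5],[-0.27,-2.69,0],0.2]
    - [[-2.45,1.5,-0.5],[-0.27,-2.69,0],0.2]
    - [[-2.45,1.5,-0.5],[-0.27,-2.69,0],0.2]
    - [[-2.45,1.5,-0.5],[-0.27,-2.69,0],0.2]
    - [[-2.45,1.5,-0.5],[-0.27,-2.69,0],0.2]
    - [[-2.45,1.5,-0.5],[-0.27,-2.69,0],0.2]
    - [[-2.45,1.5,-0.5],[-0.27,-2.69,0],0.2]
    - [[-2.45,1.5,-0.5],[-0.27,-2.69,0],0.2]

```text
t: 8.75
eef_pos: [407.2, 154.7, 292.6]
tcp_rot: [3.14, 0.473, 3.04]
ft_force: [0.2, -0.5, -0.8]
opening: 0.318
grip_force: 30.0
```

Emit:
move_arm:
  commands:
    - [[0,2,-2],[0,0,0],0.2]
    - [[0,2,-2],[0,0,0],0.2]
    - [[0,0,0],[0,0,0],0.2]
    - [[0,0,0],[0,0,0],0.2]

```text
t: 9.15
eef_pos: [408.3, 194.5, 252.9]
tcp_rot: [-3.141, 0.47, 3.042]
ft_force: [-0.2, -1.4, -0.3]
opening: 0.314
grip_force: 30.0
```

```bash
python3 - <<'E'
from h import *
from scipy.spatial.transform import Rotation as R
s=state();print(s["t"],s["eef_pos"],s["tcp_rot"],s["joints"])
Rm=R.from_euler("xyz",s["tcp_rot"]).as_matrix();tip=s["eef_pos"]+136*Rm[:,2];print("tip",tip,"axis",-Rm[:,2])
ci=camera_info("wrist");im=read_camera("wrist");cv2.imwrite("pics/w4raw.png",im)
import pickle;pickle.dump(ci,open("w4.pkl","wb"))
t=np.linspace(0,2*np.pi,40)
def ring(x,y,z,r,c): cv2.polylines(im,[(proj(ci,np.c_[x+r*np.cos(t),y+r*np.sin(t),z+0*t])*4).round().astype(int)],True,c,1)
im=cv2.resize(im,None,fx=4,fy=4,interpolation=cv2.INTER_CUBIC)
ring(515,294,185,40,(255,0,0));ring(515,294,95,4.5,(0,0,255));ring(516,294.5,78,32,(0,255,0));ring(516,294.5,8,32,(0,255,255))
pts=proj(ci,[[515,294,100]]);print(pts)
u,v=(pts[0]*4).astype(int);x0=max(0,min(u-400,2240-800));y0=max(0,min(v-300,1680-600))
cv2.imwrite("pics/w4.png",im[y0:y0+600,x0:x0+800]);print(x0,y0)
E
```

```text
9.15 [408.28559782 194.47759473 252.8775303 ] [-3.14148103  0.46998798  3.04158157] [ 0.43849207  0.08269093  2.14873971 -0.46300062  0.54712268 -0.67838959]
tip [469.56739164 188.31296273 131.62350332] axis [-0.45060143  0.04532818  0.89157373]
[[386.16712001 204.2479168 ]]
1144 516
```

View pics/w4.png

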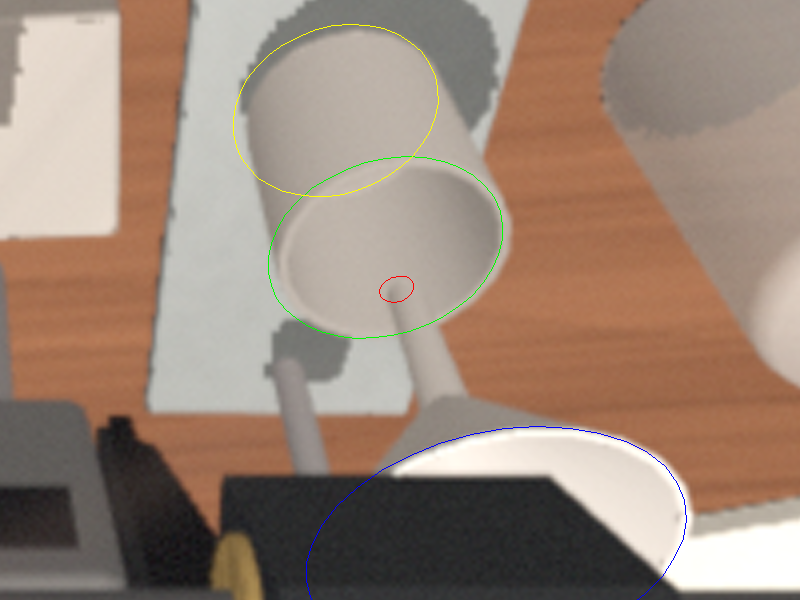

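The overlay confirms the funnel at (515, 294). The cup rim sits about 2 mm to the right of my ring, so the cup is at about (517, 296). I'll move to the start of the tilted insertion line.

Emit:
move_arm:
  commands:
    - [[0,2,0],[0,0,0],0.2]
    - [[0,2,0],[0,0,0],0.2]
    - [[0,2,0],[0,0,0],0.2]
    - [[0.2,2,-0.2],[0,0,0],0.2]
    - [[0.2,2,-0.2],[0,0,0],0.2]
    - [[0.2,1.2,-0.1],[0,0,0],0.2]
    - [[0,0,0],[0,0,0],0.2]
    - [[0,0,0],[0,0,0],0.2]
    - [[0,0,0],[0,0,0],0.2]

```text
t: 10.1
eef_pos: [414.8, 305.5, 248.8]
tcp_rot: [3.141, 0.472, 3.039]
ft_force: [-0.2, -0.9, -0.5]
opening: 0.313
grip_force: 30.0
```

```bash
cat > chk.py <<'E'
from h import *
from scipy.spatial.transform import Rotation as R
s=state();print(s["t"],s["eef_pos"].round(1),s["tcp_rot"],s["ft_force"].round(1))
Rm=R.from_euler("xyz",s["tcp_rot"]).as_matrix();tip=s["eef_pos"]+136*Rm[:,2];u=-Rm[:,2];print("tip",tip,"axis",u)
print("to T:",np.array([517,296,46])-tip,"rel line at z=78:",(tip+u*(78-tip[2])/u[2])[:2]-[517,296])
E
python3 chk.py; python3 - <<'E'
from h import *
from scipy.spatial.transform import Rotation as R
s=state();Rm=R.from_euler("xyz",s["tcp_rot"]).as_matrix();tip=s["eef_pos"]+136*Rm[:,2]
ci=camera_info("wrist");im=read_camera("wrist");print(proj(ci,tip))
im=cv2.resize(im,None,fx=2,fy=2)
t=np.linspace(0,2*np.pi,40)
def ring(x,y,z,r,c): cv2.polylines(im,[(proj(ci,np.c_[x+r*np.cos(t),y+r*np.sin(t),z+0*t])*2).round().astype(int)],True,c,1)
ring(517,296,78,32,(0,255,0));ring(*tip,5,(0,0,255))
cv2.imwrite("pics/w5.png",im[0:600,200:1000])
E
```

```text
10.1 [414.8 305.5 248.8] [3.14074636 0.47178953 3.03887805] [-0.2 -0.9 -0.5]
tip [476.31055585 299.26563192 127.67231915] axis [-0.45217232  0.04575795  0.89075609]
to T: [ 40.68944415  -3.26563192 -81.67231915] rel line at z=78: [-15.47440724   0.71397569]
[[282.65197674 197.91984473]]
```

View pics/w5.png

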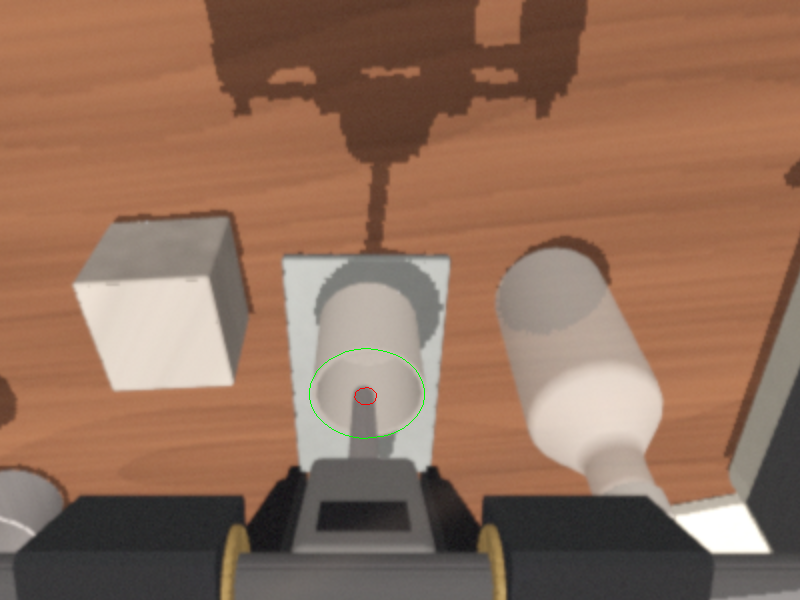

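The tip is centred on the cup rim (red in green), so I'll insert along the axis.

Emit:
move_arm:
  commands:
    - [[0.5,-0.04,-1],[0,0,0],0.2]
    - [[0.5,-0.04,-1],[0,0,0],0.2]
    - [[0.5,-0.04,-1],[0,0,0],0.2]
    - [[0.5,-0.04,-1],[0,0,0],0.2]
    - [[0.5,-0.04,-1],[0,0,0],0.2]
    - [[0.5,-0.04,-1],[0,0,0],0.2]
    - [[0.5,-0.04,-1],[0,0,0],0.2]
    - [[0.55,-0.04,-1.1],[0,0,0],0.2]
    - [[0,0,0],[0,0,0],0.2]
    - [[0,0,0],[0,0,0],0.2]

```text
t: 11.15
eef_pos: [455.4, 303.1, 167.4]
tcp_rot: [3.141, 0.471, 3.04]
ft_force: [-0.3, 0.4, 0.0]
opening: 0.313
grip_force: 30.0
```

```bash
python3 chk.py
```

```text
11.15 [455.4 303.1 167.4] [3.14110071 0.47138918 3.03965833] [-0.3  0.4  0. ]
tip [516.83792393 296.90599879  46.23262963] axis [-0.45181713  0.04572135  0.89093818]
to T: [ 0.16207607 -0.90599879 -0.23262963] rel line at z=78: [-16.27210743   2.53624319]
```

Emit:
move_arm:
  commands:
    - [[0,0,0],[0,0,0],0.2]
    - [[0,0,0],[0,0,0],0.2]
    - [[0,0,0],[0,0,0],0.2]
    - [[0,0,0],[0,0,0],0.2]
    - [[0,0,0],[0,0,0],0.2]
    - [[0,0,0],[0,0,0],0.2]
    - [[0,0,0],[0,0,0],0.2]
    - [[0,0,0],[0,0,0],0.2]
    - [[0,0,0],[0,0,0],0.2]
    - [[0,0,0],[0,0,0],0.2]

```text
t: 12.15
eef_pos: [455.4, 303.2, 167.7]
tcp_rot: [3.141, 0.472, 3.04]
ft_force: [-0.6, -0.6, -0.8]
opening: 0.313
grip_force: 30.0
```

Emit:
move_arm:
  commands:
    - [[0,0,0],[0,0,0],0.2]
    - [[0,0,0],[0,0,0],0.2]
    - [[-0.5,0.04,1],[0,0,0],0.2]
    - [[-0.5,0.04,1],[0,0,0],0.2]
    - [[-0.5,0.04,1],[0,0,0],0.2]
    - [[-0.5,0.04,1],[0,0,0],0.2]
    - [[-0.5,0.04,1],[0,0,0],0.2]
    - [[-0.5,0.04,1],[0,0,0],0.2]
    - [[-0.5,0.04,1],[0,0,0],0.2]
    - [[-0.5,0.04,1],[0,0,0],0.2]

```text
t: 13.15
eef_pos: [414.9, 306.4, 248.6]
tcp_rot: [3.141, 0.472, 3.04]
ft_force: [-0.1, -0.6, -1.0]
opening: 0.315
grip_force: 30.0
```

```bash
python3 chk.py
```

```text
13.15 [414.9 306.4 248.6] [3.14053274 0.47187556 3.03960627] [-0.1 -0.6 -1. ]
tip [476.39693531 300.2773407  127.41668904] axis [-0.4523034   0.04522394  0.89071681]
to T: [ 40.60306469  -4.2773407  -81.41668904] rel line at z=78: [-15.509414     1.76833065]
```

Emit:
move_arm:
  commands:
    - [[-0.3,-2,0],[0,0,0],0.2]
    - [[-0.3,-2,0],[0,0,0],0.2]
    - [[0,-2,0],[0,0,0],0.2]
    - [[0,-2,0],[0,0,0],0.2]
    - [[0,-2,1],[0,0,0],0.2]
    - [[0,-2,1],[0,0,0],0.2]
    - [[0.5,-3,2],[0.27,2.69,0],0.2]
    - [[1,-3,2],[0.27,2.69,0],0.2]
    - [[1,-3,2],[0.27,2.69,0],0.2]
    - [[1,-3,2],[0.27,2.69,0],0.2]

```text
t: 14.15
eef_pos: [443.9, 66.6, 348.5]
tcp_rot: [3.14, 0.284, 3.04]
ft_force: [0.4, 1.2, -1.1]
opening: 0.316
grip_force: 30.0
```

Emit:
move_arm:
  commands:
    - [[1,-3,0],[0.27,2.69,0],0.2]
    - [[1,-3,0],[0.27,2.69,0],0.2]
    - [[1,-3,0],[0.27,2.69,0],0.2]
    - [[1,-3,0],[0.27,2.69,0],0.2]
    - [[1,-3,0],[0.27,2.69,0],0.2]
    - [[1,-3,0],[0.27,2.69,0],0.2]
    - [[1,-2,0],[0,0,-2.8],0.2]
    - [[1,-2,0],[0,0,-2.8],0.2]
    - [[1,-2,0],[0,0,-2.8],0.2]
    - [[0,0,0],[0,0,0],0.2]

```text
t: 15.15
eef_pos: [534.8, -174.1, 346.5]
tcp_rot: [-3.141, 0.001, 2.891]
ft_force: [-0.4, 0.0, -0.8]
opening: 0.313
grip_force: 30.0
```

```bash
cat > d.py <<'E'
from h import *
from scipy.spatial.transform import Rotation as R
s=state();p=s["eef_pos"];print(s["t"],p.round(1),s["tcp_rot"],s["opening"])
print("shift cm to (534.1,-191.7,348)",(np.array([534.1,-191.7,348])-p).round(1)/10)
A=R.from_euler("xyz",[np.pi,0,2.893]);B=R.from_euler("xyz",s["tcp_rot"]);print("turn deg",np.degrees((A*B.inv()).as_rotvec()).round(2))
E
python3 d.py
```

```text
15.15 [ 534.8 -174.1  346.5] [-3.14133595e+00  1.24650502e-03  2.89077161e+00] 0.3128801921047747
shift cm to (534.1,-191.7,348) [-0.07 -1.76  0.15]
turn deg [0.03 0.07 0.13]
```

Emit:
move_arm:
  commands:
    - [[-0.05,-0.9,0],[0,0,0.1],0.2]
    - [[0,-0.86,0],[0,0,0],0.2]
    - [[0,0,0],[0,0,0],0.2]
    - [[0,0,0],[0,0,0],0.2]

```text
t: 15.55
eef_pos: [533.5, -190.0, 347.1]
tcp_rot: [-3.141, 0.002, 2.895]
ft_force: [0.2, 0.0, -1.2]
opening: 0.315
grip_force: 30.0
```

```bash
python3 d.py; python3 - <<'E'
from h import *
a=cv2.imread("pics/w2w.png");b=read_camera("wrist");cv2.imwrite("pics/w6.png",b)
for n,(x0,x1,y0,y1) in {"head":(240,325,228,270),"shaft":(270,295,195,230)}.items():
    print(n,np.abs(a[y0:y1,x0:x1].astype(int)-b[y0:y1,x0:x1]).mean(), cv2.phaseCorrelate(*[np.float32(cv2.cvtColor(i[y0:y1,x0:x1],6)) for i in(a,b)]))
E
```

```text
15.55 [ 533.5 -190.   347.1] [-3.14113716e+00  2.06959585e-03  2.89499171e+00] 0.31516897932044274
shift cm to (534.1,-191.7,348) [ 0.06 -0.17  0.09]
turn deg [ 0.05  0.11 -0.11]
head 2.4877684407096172 ((-0.04198169636578797, 0.4475527145808229), 0.964049856868791)
shaft 5.801142857142857 ((0.3632081726796912, 0.8362533141475836), 0.9267512024773492)
```

Emit:
move_arm:
  commands:
    - [[0.05,-0.16,0],[0,0,0],0.2]
    - [[0,0,0],[0,0,0],0.2]
    - [[0,0,-1.5],[0,0,0],0.2]
    - [[0,0,-1.5],[0,0,0],0.2]
    - [[0,0,-1.5],[0,0,0],0.2]
    - [[0,0,-1.5],[0,0,0],0.2]
    - [[0,0,0],[0,0,0],0.2]
    - [[0,0,0],[0,0,0],0.2]

```text
t: 16.4
eef_pos: [534.4, -191.7, 287.3]
tcp_rot: [-3.141, 0.002, 2.895]
ft_force: [-0.1, 0.7, -0.7]
opening: 0.312
grip_force: 30.0
```

```bash
python3 d.py
```

```text
16.4 [ 534.4 -191.7  287.3] [-3.14110101e+00  1.96862160e-03  2.89491924e+00] 0.31243042109367597
shift cm to (534.1,-191.7,348) [-0.03 -0.    6.07]
turn deg [ 0.05  0.1  -0.11]
```

Emit:
move_arm:
  commands:
    - [[0,0,-1.5],[0,0,0],0.2]
    - [[0,0,-1.5],[0,0,0],0.2]
    - [[0,0,-1.5],[0,0,0],0.2]
    - [[0,0,-1.5],[0,0,0],0.2]
    - [[0,0,-1.5],[0,0,0],0.2]
    - [[0,0,-1.5],[0,0,0],0.2]
    - [[0,0,-1],[0,0,0],0.2]
    - [[0,0,-0.6],[0,0,0],0.2]
    - [[0,0,-0.3],[0,0,0],0.2]
    - [[0,0,0],[0,0,0],0.2]

```text
t: 17.4
eef_pos: [534.4, -191.8, 178.0]
tcp_rot: [-3.141, 0.002, 2.895]
ft_force: [-0.1, 0.3, -1.3]
opening: 0.311
grip_force: 30.0
```

Emit:
move_arm:
  commands:
    - [[0,0,-0.1],[0,0,0],0.2]
    - [[0,0,0],[0,0,0],0.2]
    - [[0,0,0],[0,0,0],0.35]
    - [[0,0,0],[0,0,0],0.42]
    - [[0,0,0],[0,0,0],0.5]
    - [[0,0,0],[0,0,0],0.6]
    - [[0,0,0],[0,0,0],0.6]
    - [[0,0,0],[0,0,0],0.6]

```text
t: 18.2
eef_pos: [534.2, -191.7, 176.8]
tcp_rot: [-3.141, 0.002, 2.895]
ft_force: [1.4, -0.7, 0.5]
opening: 0.6
grip_force: 0.0
```

Emit:
move_arm:
  commands:
    - [[0,0,1],[0,0,0],0.6]
    - [[0,0,2],[0,0,0],0.6]
    - [[0,0,2],[0,0,0],0.6]
    - [[0,0,2],[0,0,0],0.6]
    - [[0,0,2],[0,0,0],0.6]
    - [[0,0,2.2],[0,0,0],0.6]
    - [[0,0,0],[0,0,0],0.6]
    - [[0,0,0],[0,0,0],0.6]
    - [[0,0,0],[0,0,0],0.6]

```text
t: 19.1
eef_pos: [533.9, -191.5, 288.1]
tcp_rot: [-3.141, 0.001, 2.895]
ft_force: [0.1, -0.6, -0.8]
opening: 0.599
grip_force: 0.0
```

```bash
python3 - <<'E'
from h import *
b=read_camera("wrist");a=cv2.imread("pics/w1.png");print(state()["eef_pos"])
c=lambda i:cv2.resize(i[140:270,60:360],(690,299),interpolation=cv2.INTER_CUBIC)
cv2.imwrite("pics/w7.png",np.vstack([c(a),c(b)]))
E
```

```text
[ 533.92261394 -191.58339744  287.98674518]
```

View pics/w7.png

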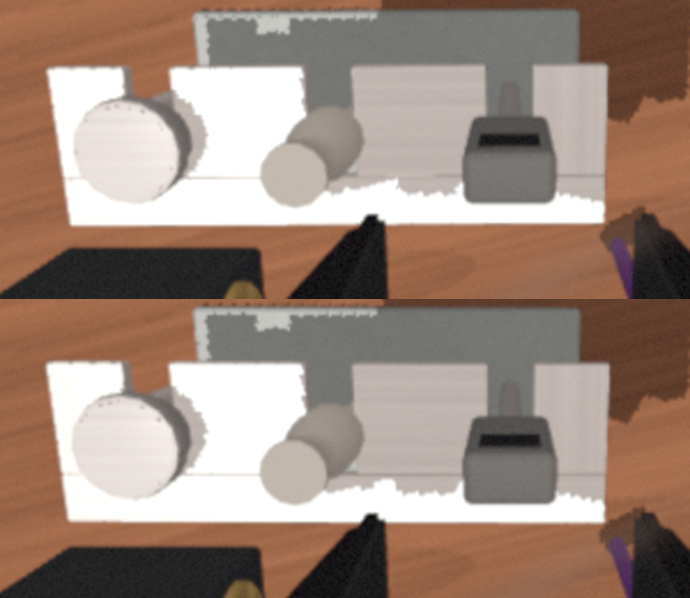

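The before and after views match: the meter hangs upright in its old slot and its neighbours haven't moved. I'm handing the job in.

```bash
python3 -c "
from cell import *
print(env.job_done())"
```

```text
the job is handed in; nothing more can be done
None
```

The meter was rinsed in the steel cup, kept in the white cup for over a second, and hung back upright in its own slot; the job is handed in at about 19 s, but the hand-in call returned no verdict.

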